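# Stopper the cement and press the butterfly's centre stone

## Task

The big stone in the middle of the butterfly ornament has just been cemented: first close the open amber cement bottle with its cork-headed stopper, lowering it right home before you let go of it. Then take the sprung presser (the straight metal tool) from the rack and, holding it square to the sloping board, press its tip gently on the middle of that stone until the tip is about half way in. Finish while still holding it pressed there, and leave everything else where it is.

Things in the scene. Friction and masses are not known exactly. Their poses are not given: they have to be found in the camera images.
- bottle: Open amber glass bottle, loose, about 400 g, standing: body 72 mm across up to 55 mm high, shoulder narrowing to a straight neck 40 mm across from 75 mm to the rim at 100 mm. The neck's bore is 31 mm across. Origin at the centre of its underside, z up.
- bottle_rim (a point): Centre of the bottle's mouth, level with the rim, 100 mm above the bottle's origin; axes as the bottle's.
- stopper: Stopper, loose, about 40 g, 54 mm tall, standing on its narrow end: black rubber plug tapering from 21 mm across at the foot to 28 mm, 28 mm long, under a cork head 38 mm across and 26 mm tall. Origin at the centre of the plug's foot, z up towards the head.
- stopper_shoulder (a point): Centre of the underside of the stopper's head, 28 mm above its foot; it rests on the bottle's rim when the stopper is fully home.
- rack: Fixed wooden tool block 160 x 70 x 70 mm (its x, y, z) with two upright square through holes 22 mm wide, on its centre line at x = -40 and +40 mm. One holds the presser, the other the awl, either way round. Origin at the centre of its underside.
- presser: Sprung presser, loose, 90 g, 117 mm long, hanging upright in the rack by its collar. From the tip up: black rubber tip 10 mm across, sticking out 18 mm; steel barrel 18 mm across to 56 mm; collar 30 mm across, 56 to 62 mm, resting on the rack; straight flat-topped metal handle 20 mm across, 62 to 117 mm. Origin at the end of the free tip, z towards the handle's top.
- presser_grip (a point): Point on the presser's axis where to grip its handle, 92 mm from the origin (25 mm below the handle's top).
- presser_tip (a point): Centre of the end face of the presser's sprung tip; it moves with the tip.
- plunger (a joint): How far the presser's sprung tip is pushed in, m: 0 free, 0.014 fully in. The spring takes about 1 N to start and 0.25 N per mm after that (2.75 N at half way, 4.5 N fully in).
- stand: Fixed wooden work stand, 150 x 120 mm board sloping 15 degrees, its low edge towards the stand's -x; the middle of the board is about 48 mm above the bench, the high edge about 68 mm. A brass butterfly with wings 105 mm across and small stones on it lies on the board. Origin on the bench under the middle of the board, z up.
- stone: The big round flat-topped clear glass stone, 18 mm across, top 8 mm above the board's green covering, in a round dark steel bezel 23 mm across, at the middle of the butterfly. Fixed to the stand. Origin at the centre of its underside; z square to the sloping board, outwards (15 degrees off vertical, leaning to the stand's -x).
- stone_top (a point): Centre of the stone's top face; axes as the stone's.
- awl: Bystander: awl with a bulging dark wooden handle 34 mm across, in the other rack hole, its top 120 mm above the bench. Origin at its point.
- spool: Bystander: blue thread spool 44 mm across, 50 mm tall, standing.
- jar: Bystander: glass jar with a steel lid, 52 mm across, 60 mm tall.
- cup: Bystander: white plastic cup, 64 mm across, 65 mm tall.
- figurine: Bystander: white ceramic figurine, 42 mm across, 101 mm tall.
- mallet: Bystander: small wooden mallet lying down, 48 mm high, head 85 mm long.

How it is judged:
On the way, in this order (a step that is already met when the one before it is completed fails the run):
1. the stopper is lowered into the bottle's neck while gripped (shoulder within 10 mm of the rim) (z of stopper_shoulder in the frame of bottle_rim between -0.005 and 0.01 m and horizontal distance between stopper_shoulder and bottle_rim below 0.006 m and contact force between the fingers and stopper above 1 N), for 0.05 s.
2. the stopper is fully home in the bottle and let go (z of stopper_shoulder in the frame of bottle_rim between -0.003 and 0.003 m and horizontal distance between stopper_shoulder and bottle_rim below 0.004 m and angle between the z axis of stopper and the z axis of bottle, either way round below 0.1 rad and contact force between the fingers and stopper below 0.05 N), for 0.2 s.
At the end, for the whole second after the job is handed in: Stopper home in the standing bottle (shoulder within 3 mm of rim, centred within 4 mm, upright within 0.1 rad). Presser held still in the fingers, tip within 5 mm of the stone's centre, square to the board within 0.12 rad, tip pushed in 3 to 12 mm, 1.2 to 6 N on the stone (z of stopper_shoulder in the frame of bottle_rim between -0.003 and 0.003 m and horizontal distance between stopper_shoulder and bottle_rim below 0.004 m and angle between each of stopper, bottle's own z axis and vertical below 0.1 rad and linear speed of each of bottle, presser below 0.02 m/s and height (world z) of bottle between -0.004 and 0.005 m and contact force between presser and stone between 1.2 and 6 N and value of joint plunger between 0.003 and 0.012 m and distance between presser_tip and stone_top below 0.005 m and angle between the z axis of presser and the z axis of stone, either way round below 0.12 rad and angle between presser's own z axis and vertical below 0.6 rad and contact force between the fingers and presser above 2 N and contact force between presser and rack below 0.1 N); the arm keeps its last pose, push and grip.
It fails at once if the stone is hit hard (over 15 N) (contact force between anything else and stone above 15 N).
It fails at once if the bottle is knocked over or pushed more than 30 mm (angle between bottle's own z axis and vertical above 0.35 rad or distance of bottle from where it was at the start of the episode above 0.03 m).
It fails at once if a bystander is moved more than 30 mm (distance of any of awl, spool, jar, cup, figurine, mallet from where it was at the start of the episode above 0.03 m).
It also fails if it takes over 51 s, if anything falls off the work surface, if the arm or the gripper's body presses on something with over 40 N, if the wrist force passes 120 N, or if a joint passes its speed limit or range.

## Robot

A 6-joint arm with a two-finger parallel gripper is mounted at the origin on the work surface. World frame = base frame: x ahead of the robot, y to its left, z up, the work surface at z = 0. Lengths are in m, angles in rad, forces in N, time in s.
With the tool pointing down it reaches from about 0.3 to 0.775 m from the base axis. Payload 14.6 kg.
Tool frame: the origin (TCP) lies midway between the tips of the shut fingers; the grasp point (between the pads) lies 19 mm behind it; z points along the fingers, y is the line along which they close (so a half turn about z gives the same grasp; the last joint's range is limited). The gripper opens to 94 mm and grips with 3 to 60 N. Pads are 16 mm wide; open, the fingers measure 119 mm over their backs; the gripper's body (75 mm by 177 mm) begins 78 mm behind the grasp point.
Start: joints at [-1.21, 0.3, 1.521, -0, 1.321, -0.067], TCP at [0.228, -0.5, 0.205] pointing down, gripper open.
Joint ranges: [-3.03, 3.03], [-0.79, 2.21], [0.23, 2.52], [-1.04, 4.18], [0, 3.07], [-2.55, 2.55]. Speed limits (rad/s): [2.22, 2.22, 2.57, 3.14, 3.14, 3.14].

## Interface

Orientations are given as [roll, pitch, yaw] about the fixed x, y, z axes, in that order (R = Rz(yaw) Ry(pitch) Rx(roll)).
In Python, from station import telemetry, optics, ctrl gives the robot as it stands.
- The arm moves only by the tool carry_out, never from a script. Its argument "plan" is a list that holds one entry, the list of rows, each a list of 7 numbers: the shift along the tool's x, y, z in mm, then the turn, a rotation vector about the tool's x, y, z in rad, then the finger opening in mm, from 0 to 94. A call has 1 to 20 rows; each row shifts and turns the commanded pose from where the row before left it, along the tool's axes as they then stand; what a row does not reach is not made up. A row lasts 1/12 s, in which the tool goes at most 41.7 mm and 7.16 degrees, less where a joint would pass 70% of its speed; a pose out of reach is approached as far as the arm can. A call with a gripper value outside its range is refused whole. The fingers move at their own pace and stop on an object; "squeeze" is the grip in N (left out, the last holds). Time passes only in rows, so rows that do not move let the fingers close. It gives the time, the measured TCP pose, the force, the opening and the grip force at its end, in the units of the state.
- telemetry.get_obs(): the state, without advancing time (a new reading comes with each control period).
- optics.camera(name): name is "scene" or "top" or "wrist"; returns a dict with "pixels" (400x640x3 uint8, red, green, blue), "intrinsics" (3x3 intrinsics, pixels), "origin" and "rotation" of the camera in the world. Camera axes: x right, y down, z forward; pixel columns grow to the right and rows downward; lengths in m; the calibration is good to about 2 mm. A picture is of the moment at which its call begins. There is no depth.
- ctrl.hand_in(): hands the job in; it is judged then, once.
The state is a dict: "time_s": time; "qpos": joint angles; "joint_vel": joint speeds; "tau": joint torques, N m; "ee_pos": TCP position; "eef_rot": TCP orientation; "force": force on the tool from outside, world axes, zero at the start; "moment": the same for the moment, N m; "grip_width": finger opening in m; "grip_force": force on a finger pad.
Only numpy, scipy, OpenCV 4.12 (cv2) and the standard library are available. Lean on these libraries where they do the work, as an engineer would, in place of code of your own. Each camera call takes 0.05 s, during which the arm holds its last target. There are 200 camera calls.

## Working session

There is one attempt and no reset: what is moved stays moved. The work goes in short steps, Python scripts to look and compute and a tool call to move; the robot and the scene stay as the last step left them, time stands still between calls to the robot, and variables do not carry over. Pictures are saved under pics/ and viewed, at most 10 in all, crops included, and the job is handed in when it is done.

Besides the shell and the picture viewer there is one more tool, called after "Emit:" as name(argument=value, ...) on one line, values as JSON. carry_out: Moves the arm, as the interface text tells. Its arguments: {"type":"object","properties":{"plan":{"type":"array","items":{"type":"array","items":{"type":"array","items":{"type":"number"}}}},"squeeze":{"type":"number"}},"required":["plan"]}

```bash
mkdir -p pics; ls
cat > h.py <<'E'
import numpy as np, cv2
from scipy.spatial.transform import Rotation as R
from station import telemetry, optics, ctrl
def shot(n,f):
    c=optics.camera(n); cv2.imwrite('pics/'+f+'.png',c['pixels'][:,:,::-1]); np.savez('pics/'+f+'.npz',**{k:c[k] for k in('intrinsics','origin','rotation')}); return c
def ray(f,uv):
    c=np.load('pics/'+f+'.npz'); d=c['rotation']@np.linalg.inv(c['intrinsics'])@np.array([*uv,1.]); return c['origin'],d
def atz(f,uv,z):
    o,d=ray(f,uv); return o+d*(z-o[2])/d[2]
def proj(f,p):
    c=np.load('pics/'+f+'.npz'); q=c['intrinsics']@(c['rotation'].T@(np.array(p)-c['origin'])); return q[:2]/q[2]
E
python3 - <<'E'
from h import *
for n in('top','scene'):
    c=shot(n,n+'0'); print(n,c['origin'],c['rotation'].round(3).tolist(),c['intrinsics'].tolist())
print(telemetry.get_obs())
E
```

```text
pics
top [ 0.47361761 -0.02201764  0.87817326] [-3.005, 0.024, -1.583] [[366.8367618011288, 0.0, 316.7369501031737], [0.0, 366.8367618011288, 192.79221165598398], [0.0, 0.0, 1.0]]
scene [ 0.97705288 -0.54599969  0.7942107 ] [-2.364, 0.005, 0.649] [[377.2142457740377, 0.0, 323.9705535674696], [0.0, 377.2142457740377, 199.31238295867766], [0.0, 0.0, 1.0]]
{'time_s': 0.1, 'qpos': array([-1.20956839e+00,  3.00380582e-01,  1.52150287e+00,  9.91229445e-06,
        1.32075099e+00, -6.66175849e-02]), 'joint_vel': array([ 2.32982196e-05, -4.08759159e-04, -2.10813995e-03, -5.83540061e-05,
        9.25844863e-05, -4.38447058e-04]), 'tau': array([ 1.21574834e-03, -5.32643938e+01, -3.53284335e+01,  7.10244407e-02,
        2.35128589e-02, -6.61844911e-05]), 'ee_pos': array([ 0.22810636, -0.50020086,  0.20496908]), 'eef_rot': array([-3.14055381e+00, -7.89303866e-05,  4.27843027e-01]), 'force': array([ 0.20857664,  0.10089423, -0.67725741]), 'moment': array([-0.02238291, -0.02897875,  0.02461003]), 'grip_force': 0.0, 'grip_width': 0.09380816366492038}
```

View pics/top0.png

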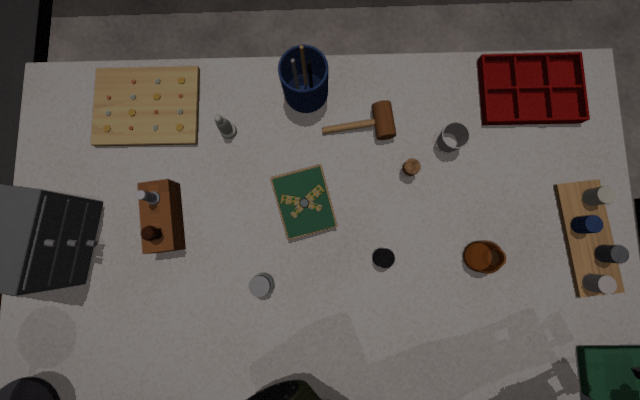

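View pics/scene0.png

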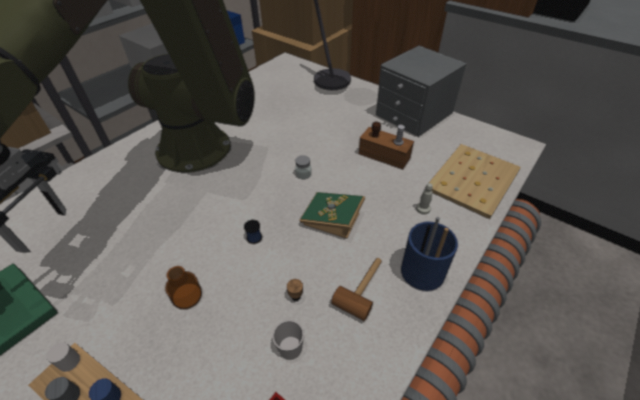

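```bash
sed -i "s/c=np.load('pics\/'+f+'.npz');/c=dict(np.load('pics\/'+f+'.npz')); c['rotation']=R.from_euler('xyz',c['rotation']).as_matrix();/" h.py
python3 - <<'E'
from h import *
a=cv2.imread('pics/top0.png')
def crop(x,y,w=50,s=6,h=None):
    h=h or w; return cv2.resize(a[y:y+h,x:x+w],None,fx=s,fy=s,interpolation=cv2.INTER_CUBIC)
r1=np.hstack([crop(455,232),crop(386,145)]); 
r2=np.hstack([cv2.resize(crop(130,172,90,1),(300,300),interpolation=cv2.INTER_CUBIC),cv2.resize(crop(265,160,80,1),(300,300),interpolation=cv2.INTER_CUBIC)])
cv2.imwrite('pics/crops.png',np.clip(np.vstack([r1,r2])*1.5,0,255).astype(np.uint8))
for uv,z in [((411,167),.054),((480,257),.1),((497,257),.1),((304,202),.055),((148,197),.131),((151,233),.12)]: print(uv,atz('top0',uv,z).round(3))
E
```

```text
(411, 167) [ 0.643 -0.219  0.054]
(480, 257) [ 0.442 -0.341  0.1  ]
(497, 257) [ 0.441 -0.375  0.1  ]
(304, 202) [0.567 0.026 0.055]
(148, 197) [0.574 0.346 0.131]
(151, 233) [0.499 0.341 0.12 ]
```

View pics/crops.png

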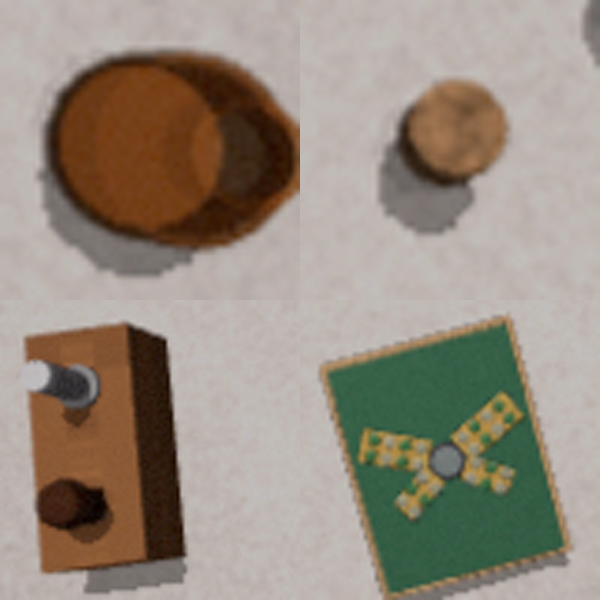

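Run:
```python
from h import *
t='top0'
for n,uv,z in [('stop',(412,166.7),.054),('bot base',(477.8,257),.0),('rim',(496,257.2),.1),('stone',(304.2,202.7),.056),('ptop',(141.4,195.4),.131),('pcollar',(154,197.5),.076)]: print(n,atz(t,uv,z).round(4))
cr=np.array([(322,368),(508,318),(568,548),(388,597)])
for k,(zA,zB) in enumerate([(.068,.029),(.029,.068)]):
    c=[atz(t,(265+(p[0]-300)*80/300+ (0 if 1 else 0),160+(p[1]-300)*80/300),z) for p,z in zip(cr,[zA,zA,zB,zB])]
    c=np.array(c); print('corners',c.round(3).tolist(),np.linalg.norm(np.roll(c,-1,0)-c,axis=1).round(4),'scene px',[proj('scene0',p).round(1).tolist() for p in c])
    x=(c[0]+c[1]-c[2]-c[3])/2; print('yaw from low to high',np.arctan2(x[1],x[0]), 'mid',c.mean(0))
for n,p in [('stop',atz(t,(412,166.7),.054)),('rim',atz(t,(496,257.2),.1)),('ptop',atz(t,(141.4,195.4),.131)),('stone',atz(t,(304.2,202.7),.056))]: print(n,proj('scene0',p))
a=cv2.imread('pics/scene0.png')
f=lambda x,y,w:cv2.resize(a[y:y+w,x:x+w],(300,300),interpolation=cv2.INTER_CUBIC)
cv2.imwrite('pics/crops2.png',np.clip(np.vstack([np.hstack([f(150,255,60),f(270,265,50)]),np.hstack([f(355,110,65),f(295,180,75)])])*1.5,0,255).astype(np.uint8))
```

```text
stop [ 0.6439 -0.2209  0.054 ]
bot base [ 0.4375 -0.3764  0.    ]
rim [ 0.4408 -0.3733  0.1   ]
stone [0.565  0.0252 0.056 ]
ptop [0.5771 0.3596 0.131 ]
pcollar [0.5795 0.359  0.076 ]
corners [[0.62, 0.099, 0.068], [0.649, -0.013, 0.068], [0.513, -0.047, 0.029], [0.484, 0.064, 0.029]] [0.1156 0.146  0.1145 0.1462] scene px [[364.2, 195.3], [349.6, 225.1], [300.1, 219.2], [317.0, 191.9]]
yaw from low to high 0.25089609054633477 mid [0.56652467 0.02568471 0.0485    ]
corners [[0.627, 0.105, 0.029], [0.657, -0.012, 0.029], [0.511, -0.046, 0.068], [0.484, 0.06, 0.068]] [0.1211 0.1555 0.1093 0.1558] scene px [[366.4, 205.1], [351.7, 236.3], [299.1, 208.8], [315.8, 182.7]]
yaw from low to high 0.26535687262445073 mid [0.56983462 0.02655945 0.0485    ]
stop [295.10964702 284.20271425]
rim [177.09691714 272.47310062]
ptop [400.34688278 126.34537105]
stone [331.7010945  205.23025337]
```

View pics/crops2.png

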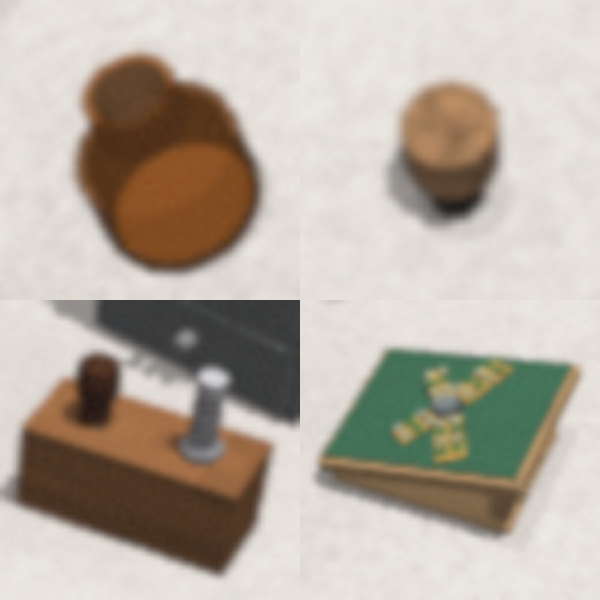

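```bash
cat >> h.py <<'E'
def dm(p,rv=None):
    o=telemetry.get_obs(); M=R.from_euler('xyz',o['eef_rot'])
    print('t',round(o['time_s'],2),'pos',o['ee_pos'].round(4),'rpy',o['eef_rot'].round(4),'F',o['force'].round(2),'grip',o['grip_width'].round(4),round(float(o['grip_force']),1),'j6',o['qpos'].round(2)[-1])
    print('tool mm',(M.inv().apply(np.array(p)-o['ee_pos'])*1000).round(1))
    if rv is not None: print('turn',M.inv().apply(rv).round(4))
E
python3 -c "
from h import *
dm([.644,-.221,.150])"
```

```text
Traceback (most recent call last):
  File "h.py", line 14, in dm
    print('t',round(o['time_s'],2),'pos',o['ee_pos'].round(4),'rpy',o['eef_rot'].round(4),'F',o['force'].round(2),'grip',o['grip_width'].round(4),round(float(o['grip_force']),1),'j6',o['qpos'].round(2)[-1])
                                                                                                                         ^^^^^^^^^^^^^^^^^^^^^
AttributeError: 'float' object has no attribute 'round'
```

```bash
sed -i "s/o\['grip_width'\].round(4)/round(float(o['grip_width']),4)/" h.py
python3 -c "
from h import *
dm([.644,-.221,.150])"
```

```text
t 0.1 pos [ 0.2281 -0.5002  0.205 ] rpy [-3.1406e+00 -1.0000e-04  4.2780e-01] F [ 0.21  0.1  -0.68] grip 0.0938 0.0 j6 -0.07
tool mm [494.2 -81.4  55.1]
```

Emit:
carry_out(plan=[[[14,-2,1.5,0,0,0,64],[27,-4.5,3,0,0,0,64],[27,-4.5,3,0,0,0,64],[27,-4.5,3,0,0,0,64],[27,-4.5,3,0,0,0,64],[27,-4.5,3,0,0,0,64],[27,-4.5,3,0,0,0,64],[27,-4.5,3,0,0,0,64],[27,-4.5,3,0,0,0,64],[27,-4.5,3,0,0,0,64],[27,-4.5,3,0,0,0,64],[27,-4.5,3,0,0,0,64],[27,-4.5,3,0,0,0,64],[27,-4.5,3,0,0,0,64],[27,-4.5,3,0,0,0,64],[27,-4.5,3,0,0,0,64],[27,-4.5,3,0,0,0,64],[27,-4.5,3,0,0,0,64],[21,-3,3,0,0,0,64],[0,0,0,0,0,0,64]]])

```text
time_s: 1.77
ee_pos: [0.6457, -0.2185, 0.1482]
eef_rot: [-3.14, 0.001, 0.431]
force: [-0.6, 0.2, -0.2]
grip_width: 0.0638
grip_force: 0.0
```

```bash
python3 -c "
from h import *
c=shot('wrist','w1');print(c['origin'],c['rotation'])
dm([.644,-.221,.031])
for p in ([.644,-.221,.054],[.644,-.221,.028],[.4408,-.3733,.1]): print(proj('w1',p))"
```

```text
[ 0.71479496 -0.18746217  0.32652807] [ 2.87858295e+00  2.06627461e-03 -1.14181166e+00]
t 1.82 pos [ 0.6445 -0.2199  0.1486] rpy [-3.1403e+00  1.1000e-03  4.2990e-01] F [ 0.08 -0.64 -0.25] grip 0.064 0.0 j6 0.76
tool mm [ -0.8   0.9 117.6]
[322.78006428 209.2433786 ]
[322.69951483 202.76331545]
[372.10493296 439.72591197]
```

View pics/w1.png

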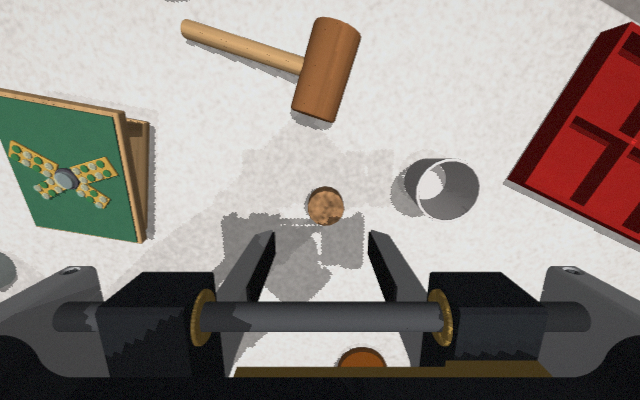

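```bash
python3 -c "
from h import *
print(atz('w1',(325.5,206),.054))
o,d=ray('scene0',(294.8,285.8));print(o+d*(.054-o[2])/d[2])
dm([.6455,-.222,.031])
print(proj('w1',telemetry.get_obs()['ee_pos']))"
```

```text
[ 0.64826268 -0.22208084  0.054     ]
[ 0.64605294 -0.22451872  0.054     ]
t 1.82 pos [ 0.6445 -0.2199  0.1486] rpy [-3.1403e+00  1.1000e-03  4.2990e-01] F [ 0.08 -0.64 -0.25] grip 0.064 0.0 j6 0.76
tool mm [  0.2   2.5 117.6]
[322.12785395 245.86161137]
```

Emit:
carry_out(plan=[[[0.5,3,10,0,0,0,64],[0,0,18,0,0,0,64],[0,0,18,0,0,0,64],[0,0,18,0,0,0,64],[0,0,18,0,0,0,64],[0,0,15,0,0,0,64],[0,0,12,0,0,0,64],[0,0,8,0,0,0,64],[0,0,0,0,0,0,64],[0,0,0,0,0,0,30],[0,0,0,0,0,0,30],[0,0,0,0,0,0,30],[0,0,0,0,0,0,30],[0,0,0,0,0,0,30],[0,0,0,0,0,0,30],[0,0,0,0,0,0,30]]], squeeze=20)

```text
time_s: 3.15
ee_pos: [0.6458, -0.2239, 0.0336]
eef_rot: [3.141, -0.001, 0.428]
force: [-1.5, -0.3, 3.3]
grip_width: 0.0375
grip_force: 20.0
```

```bash
python3 -c "
from h import *
dm([.4408,-.3733,.18])"
```

```text
t 3.15 pos [ 0.6458 -0.2239  0.0336] rpy [ 3.1409e+00 -7.0000e-04  4.2790e-01] F [-1.48 -0.27  3.28] grip 0.0375 20.0 j6 0.76
tool mm [-248.4   50.9 -146.6]
```

Emit:
carry_out(plan=[[[0,0,-10,0,0,0,30],[0,0,-24,0,0,0,30],[0,0,-24,0,0,0,30],[0,0,-24,0,0,0,30],[0,0,-24,0,0,0,30],[-10,2,-24,0,0,0,30],[-20,4,-16,0,0,0,30],[-22,4.5,0,0,0,0,30],[-22,4.5,0,0,0,0,30],[-22,4.5,0,0,0,0,30],[-22,4.5,0,0,0,0,30],[-22,4.5,0,0,0,0,30],[-22,4.5,0,0,0,0,30],[-22,4.5,0,0,0,0,30],[-22,4.5,0,0,0,0,30],[-22,4.5,0,0,0,0,30],[-20,4,0,0,0,0,30],[-14,3,0,0,0,0,30],[-8,2,0,0,0,0,30],[0,0,0,0,0,0,30]]])

```text
time_s: 4.82
ee_pos: [0.4221, -0.3871, 0.1793]
eef_rot: [3.141, 0.0, 0.426]
force: [-0.1, 0.6, -0.5]
grip_width: 0.0371
grip_force: 20.0
```

Run:
```python
from h import *
c=shot('wrist','w2'); shot('top','top2'); shot('scene','scene2')
dm([.4408,-.3733,.1336])
M=R.from_euler('xyz',telemetry.get_obs()['eef_rot']).as_matrix(); p=telemetry.get_obs()['ee_pos']
print('rim exp',proj('w2',[.4408,-.3733,.1]),proj('top2',[.4408,-.3733,.1]),proj('scene2',[.4408,-.3733,.1]), 'foot',[proj(f,p-[0,0,.0336]) for f in('w2','top2','scene2')])
a=cv2.imread('pics/w2.png')[150:400,220:430]; b=cv2.imread('pics/scene2.png')[220:320,130:230]
cv2.imwrite('pics/c3.png',np.hstack([cv2.resize(a,(420,500)),cv2.resize(b,(380,500)[:1]+(500,) if 0 else (380,500),interpolation=cv2.INTER_CUBIC)]))
```

```text
t 4.97 pos [ 0.4235 -0.3859  0.179 ] rpy [-3.1416e+00 -2.0000e-04  4.2830e-01] F [ 0.02  0.95 -0.79] grip 0.0375 20.0 j6 0.34
tool mm [20.9 -4.3 45.4]
rim exp [315.91084028 187.85411501] [496.00358528 257.20763833] [177.09007621 272.47132933] foot [array([320.41833631, 224.70329774]), array([514.05046343, 267.04688375]), array([160.78870734, 260.09262642])]
```

View pics/c3.png

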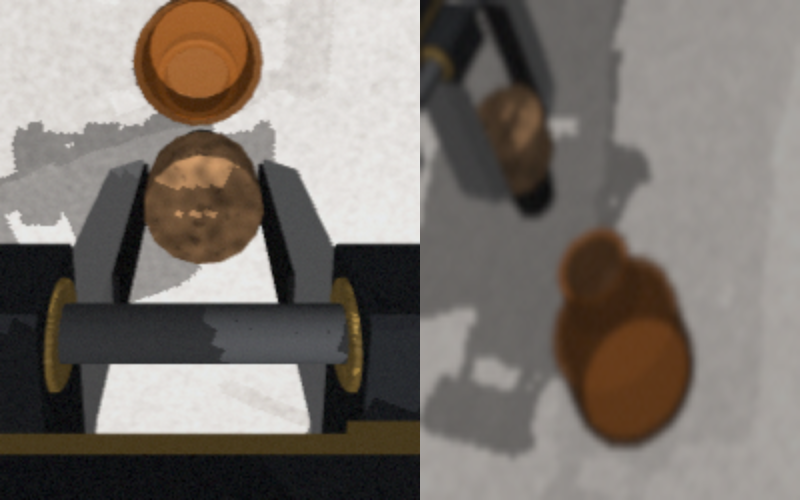

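Run:
```python
from h import *
a=cv2.imread('pics/w2.png')[145:285,275:365]
a=np.clip(a*1.6,0,255).astype(np.uint8)
cv2.imwrite('pics/c4.png',cv2.resize(a,None,fx=4.2,fy=4.2,interpolation=cv2.INTER_CUBIC))
p=np.array([.4235,-.3859,.179]); c=np.load('pics/w2.npz');print(c['intrinsics'][0,0],c['origin'])
for z in(.0204,): print('headtop',proj('w2',p+[0,0,z]))
```

```text
278.4132338555935 [ 0.49101743 -0.35612003  0.35764573]
headtop [320.14160657 253.53635565]
```

View pics/c4.png

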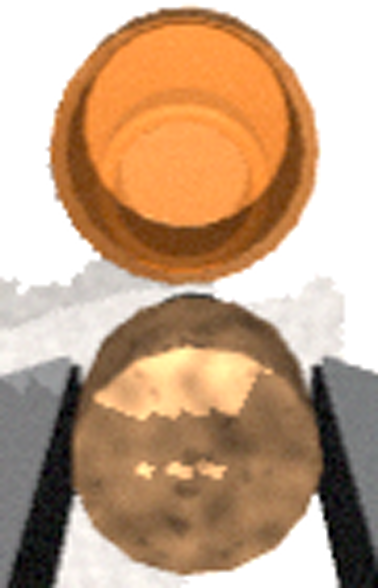

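Emit:
carry_out(plan=[[[5,-1,0,0,0,0,30],[8,-1,0,0,0,0,30],[6.5,-1,0,0,0,0,30],[0,0,6,0,0,0,30],[0,0,10,0,0,0,30],[0,0,10,0,0,0,30],[0,0,6,0,0,0,30],[0,0,4,0,0,0,30],[0,0,4,0,0,0,30],[0,0,4,0,0,0,30],[0,0,4,0,0,0,30],[0,0,4,0,0,0,30],[0,0,0,0,0,0,30],[0,0,0,0,0,0,30]]])

```text
time_s: 6.13
ee_pos: [0.4394, -0.3755, 0.1269]
eef_rot: [-3.141, 0.0, 0.428]
force: [0.6, -0.4, 0.4]
grip_width: 0.0377
grip_force: 20.0
```

Run:
```python
from h import *
shot('scene','scene3'); shot('top','top3'); dm([.44,-.372,.1056])
a=cv2.imread('pics/scene3.png')[215:315,120:220]; b=cv2.imread('pics/w2.png')
shot('wrist','w3'); b=cv2.imread('pics/w3.png')[170:290,270:370]
cv2.imwrite('pics/c5.png',np.clip(1.6*np.hstack([cv2.resize(a,(390,390),interpolation=cv2.INTER_CUBIC),cv2.resize(b,(390,468),interpolation=cv2.INTER_CUBIC)[:390]]),0,255))
```

```text
t 6.23 pos [ 0.4395 -0.3756  0.1272] rpy [ 3.1412e+00 -2.0000e-04  4.2780e-01] F [ 0.54 -0.43 -1.09] grip 0.0376 20.0 j6 0.37
tool mm [ 2.  -3.1 21.6][ WARN:0@4.011] global loadsave.cpp:1063 imwrite_ Unsupported depth image for selected encoder is fallbacked to CV_8U.
```

View pics/c5.png

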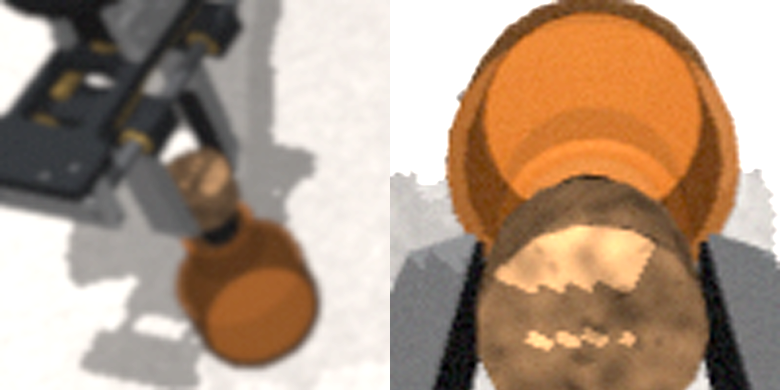

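The scene view shows the plug just inside the neck and centred, with no contact force; I'll continue down slowly.

Emit:
carry_out(plan=[[[0,0,3,0,0,0,30],[0,0,3,0,0,0,30],[0,0,3,0,0,0,30],[0,0,2,0,0,0,30],[0,0,2,0,0,0,30],[0,0,2,0,0,0,30],[0,0,2,0,0,0,30],[0,0,1,0,0,0,30],[0,0,1,0,0,0,30],[0,0,0,0,0,0,30],[0,0,0,0,0,0,30]]])

```text
time_s: 7.2
ee_pos: [0.4394, -0.3756, 0.108]
eef_rot: [3.142, -0.0, 0.428]
force: [-1.3, 0.8, 0.1]
grip_width: 0.0378
grip_force: 20.0
```

Emit:
carry_out(plan=[[[-0.5,0,1,0,0,0,30],[0,0,0.5,0,0,0,30],[0,0,0.5,0,0,0,30],[0,0,0,0,0,0,30],[0,0,0,0,0,0,30]]])

```text
time_s: 7.62
ee_pos: [0.4389, -0.3757, 0.1059]
eef_rot: [-3.142, 0.0, 0.428]
force: [0.6, -0.6, -0.0]
grip_width: 0.0376
grip_force: 20.0
```

Emit:
carry_out(plan=[[[0,0,0.5,0,0,0,30],[0,0,0.5,0,0,0,30],[0,0,0.5,0,0,0,30],[0,0,0,0,0,0,30],[0,0,0,0,0,0,30]]])

```text
time_s: 8.03
ee_pos: [0.4392, -0.376, 0.1053]
eef_rot: [3.14, -0.0, 0.428]
force: [-1.0, 1.0, 6.7]
grip_width: 0.0375
grip_force: 20.0
```

Seated (6.7 N upward at the expected height). Release and rise.

Emit:
carry_out(plan=[[[0,0,0,0,0,0,56],[0,0,0,0,0,0,56],[0,0,0,0,0,0,56],[0,0,0,0,0,0,56],[0,0,0,0,0,0,56],[0,0,0,0,0,0,56],[0,0,-5,0,0,0,56],[0,0,-10,0,0,0,56],[0,0,-20,0,0,0,56],[0,0,-25,0,0,0,56],[0,0,-25,0,0,0,56],[0,0,-25,0,0,0,56],[0,0,-10,0,0,0,56]]])

```text
time_s: 9.12
ee_pos: [0.4396, -0.3764, 0.229]
eef_rot: [3.137, -0.002, 0.428]
force: [0.3, 0.2, -0.1]
grip_width: 0.0562
grip_force: 0.0
```

Run:
```python
from h import *
dm([.545,.339,.225])
shot('scene','scene4')
a=cv2.imread('pics/scene4.png')[215:315,120:220]
cv2.imwrite('pics/c6.png',np.clip(1.6*cv2.resize(a,(390,390),interpolation=cv2.INTER_CUBIC),0,255).astype(np.uint8))
```

```text
t 9.12 pos [ 0.4396 -0.3764  0.229 ] rpy [ 3.1366e+00 -2.0000e-03  4.2780e-01] F [ 0.3   0.25 -0.12] grip 0.0562 0.0 j6 0.37
tool mm [ 392.7 -607.2    1.7]
```

View pics/c6.png

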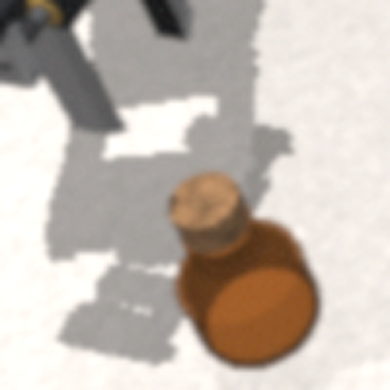

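Run:
```python
from h import *
print(atz('scene0',(401.4,126.9),.131)); dm([.578,.359,.2])
```

```text
[0.58109181 0.35895822 0.131     ]
t 9.17 pos [ 0.4397 -0.3765  0.2291] rpy [ 3.1359e+00 -2.3000e-03  4.2780e-01] F [ 0.22 -0.22  0.76] grip 0.0559 0.0 j6 0.37
tool mm [ 430.9 -612.    26.6]
```

Emit:
carry_out(plan=[[[10,-14,1,0,0,0,46],[20,-28.5,1,0,0,0,46],[20,-28.5,1,0,0,0,46],[20,-28.5,1,0,0,0,46],[20,-28.5,1,0,0,0,46],[20,-28.5,1,0,0,0,46],[20,-28.5,1,0,0,0,46],[20,-28.5,1,0,0,0,46],[20,-28.5,1,0,0,0,46],[20,-28.5,1,0,0,0,46],[20,-28.5,1,0,0,0,46],[20,-28.5,1,0,0,0,46],[20,-28.5,1,0,0,0,46],[20,-28.5,1,0,0,0,46],[20,-28.5,1,0,0,0,46],[20,-28.5,1,0,0,0,46],[20,-28.5,1,0,0,0,46],[20,-28.5,1,0,0,0,46],[20,-28.5,1,0,0,0,46],[20,-28.5,1,0,0,0,46]]])

```text
time_s: 10.83
ee_pos: [0.563, 0.2931, 0.2032]
eef_rot: [3.142, 0.001, 0.428]
force: [0.8, 0.6, 0.2]
grip_width: 0.046
grip_force: 0.0
```

Emit:
carry_out(plan=[[[18,-24,1,0,0,0,46],[14,-18,1,0,0,0,46],[7,-10,1,0,0,0,46],[3,-4,1,0,0,0,46],[0,0,0,0,0,0,46],[0,0,0,0,0,0,46]]])

```text
time_s: 11.33
ee_pos: [0.5782, 0.3592, 0.1998]
eef_rot: [3.141, 0.001, 0.428]
force: [-0.1, -0.9, 0.3]
grip_width: 0.0457
grip_force: 0.0
```

Run:
```python
from h import *
dm([.579,.359,.087])
c=shot('wrist','w5'); q=proj('w5',[.579,.359,.131]); print('pred',q, 'tcp',proj('w5',telemetry.get_obs()['ee_pos']))
g=c['pixels'].astype(int); u,v=q.round().astype(int)
s=g[v-32:v+32:3,u-32:u+33:3].mean(2).astype(int)
print('cols',list(range(u-32,u+33,3)))
for i,r in enumerate(s): print(v-32+3*i,' '.join('%3d'%x for x in r))
```

```text
t 11.33 pos [0.5782 0.3592 0.1998] rpy [3.1414e+00 1.0000e-03 4.2760e-01] F [-0.12 -0.85  0.3 ] grip 0.0457 0.0 j6 1.65
tool mm [  0.8   0.5 112.8]
pred [321.65510282 213.42236302] tcp [321.50638809 243.58322161]
cols [290, 293, 296, 299, 302, 305, 308, 311, 314, 317, 320, 323, 326, 329, 332, 335, 338, 341, 344, 347, 350, 353]
181 221 134 116 112 109 108 107 109 109 121 121 120 120 119 114 112 110 108 109 109 109 108
184 225 118 120 117 119 118 115 111 113 121  97 125 123 120 122 109 108 109 109 111 109 109
187 215 118 121 116 119 118 123 120 156 178 175 176 175 114 121 111 107 111 112 109 109 109
190 201 116 116 119 117 116 120 176 177 169 111 137 175 176 107 108 108 110 107 109 108 109
193 117 119 116 121 117 116 127 175  86  90 102  80  92 173 155 120 113 109 106 109 107 118
196 118 119 121 116 118 118 154 102  69  79  70  77  77 144 173 120 118 121 118 113 111 176
199 119 119 119 119 120 115 156  86  92  98 108 108  84  93 170 117 119 117 119 122 118 223
202 120 115 119 119 120 118  89  65 106 139 189 146 112  79 162 117 116 117 118 119 152 230
205 120 121 114 119 117 119  72  87
[... 552 characters left out ...]
  79  78  79  83  82  79  80  77  78  83 137 134 135 169
226  81  78  79 128  86  84 115  99  77  80  77  77  81  82  82  80  83 123 141 137 136 173
229  79  81  79  82  78  78  80  84  83  84  82  81  78  80  81  82  78 106 143 138 144 171
232  79  79  77  78  79  78  81  77  76  82  78  70  78  74  70  71  71 130 143 136 137 175
235  70  72  74  66  72  75  72  73  91  71  67  67  68  70  72  71 108 139 137 135 138 178
238  70  71  69  68  71  71  73  73  74  72  69  73  70  72  69  70 130 136 139 143 142 181
241  70  72  74  72  76  73  72  72  72  70  71  71  70  69  71  71 138 140 139 137 144 171
244  71  70  70  68  71  73  77  79  68  70  73  71  70  70  68  82 139 139 135 140 141 223
```

Emit:
carry_out(plan=[[[0.8,-1,8,0,0,0,46],[0,0,18,0,0,0,46],[0,0,18,0,0,0,46],[0,0,18,0,0,0,46],[0,0,18,0,0,0,46],[0,0,15,0,0,0,46],[0,0,10,0,0,0,46],[0,0,7,0,0,0,46],[0,0,0,0,0,0,46],[0,0,0,0,0,0,10],[0,0,0,0,0,0,10],[0,0,0,0,0,0,10],[0,0,0,0,0,0,10],[0,0,0,0,0,0,10],[0,0,0,0,0,0,10],[0,0,0,0,0,0,10],[0,0,0,0,0,0,10]]], squeeze=30)

```text
time_s: 12.8
ee_pos: [0.5788, 0.3612, 0.089]
eef_rot: [-3.142, -0.001, 0.428]
force: [-0.2, -0.9, 5.5]
grip_width: 0.0195
grip_force: 30.0
```

Emit:
carry_out(plan=[[[0,0,-6,0,0,0,10],[0,0,-12,0,0,0,10],[0,0,-18,0,0,0,10],[0,0,-20,0,0,0,10],[0,0,-20,0,0,0,10],[0,0,-20,0,0,0,10],[0,0,-14,0,0,0,10],[0,0,-6,0,0,0,10],[0,0,0,0,0,0,10]]])

```text
time_s: 13.55
ee_pos: [0.579, 0.3613, 0.2064]
eef_rot: [-3.141, -0.003, 0.428]
force: [0.2, -0.3, -1.5]
grip_width: 0.0196
grip_force: 30.0
```

```bash
cat >> h.py <<'E'
yaw=.251; ex=np.array([np.cos(yaw),np.sin(yaw),0]); ey=np.array([-np.sin(yaw),np.cos(yaw),0])
n=np.cos(.2618)*np.array([0,0,1])-np.sin(.2618)*ex
S=np.array([.565,.0252,.0562])
E
python3 - <<'E'
from h import *
print(S+n*.115); dm(S+n*.115,-.2618*ey)
E
```

```text
[0.53616842 0.01780737 0.16728145]
t 13.55 pos [0.579  0.3613 0.2064] rpy [-3.1414e+00 -2.6000e-03  4.2790e-01] F [ 0.23 -0.3  -1.47] grip 0.0196 30.0 j6 1.65
tool mm [-181.6  294.8   38.6]
turn [-4.610e-02  2.577e-01 -2.000e-04]
```

Emit:
carry_out(plan=[[[-6,9,0,0,0,0,10],[-13.5,22,0,0,0,0,10],[-13.5,22,0,0,0,0,10],[-13.5,22,0,0,0,0,10],[-13.5,22,0,0,0,0,10],[-13.5,22,0,0,0,0,10],[-13.5,22,0,0,0,0,10],[-13.5,22,0,0,0,0,10],[-13.5,22,0,0,0,0,10],[-13.5,22,0,0,0,0,10],[-13.5,22,0,0,0,0,10],[-13.5,22,0,0,0,0,10],[-13.5,22,0,0,0,0,10],[-9,15,9,0,0,0,10],[-4.6,6.8,15,0,0,0,10],[0,0,14,-0.0092,0.0515,0,10],[0,0,0,-0.0092,0.0515,0,10],[0,0,0,-0.0092,0.0515,0,10],[0,0,0,-0.0092,0.0515,0,10],[0,0,0,-0.0092,0.0515,0,10]]])

```text
time_s: 15.22
ee_pos: [0.5351, 0.0175, 0.1655]
eef_rot: [3.095, -0.258, 0.434]
force: [0.9, 0.2, -1.0]
grip_width: 0.0197
grip_force: 30.0
```

Emit:
carry_out(plan=[[[0,0,0,0,0,0,10],[0,0,0,0,0,0,10],[0,0,0,0,0,0,10]]])

```text
time_s: 15.47
ee_pos: [0.5357, 0.0175, 0.1662]
eef_rot: [3.095, -0.256, 0.434]
force: [0.4, -0.1, -0.7]
grip_width: 0.0191
grip_force: 30.0
```

Run:
```python
from h import *
dm(S+n*.115)
o=telemetry.get_obs(); Z=R.from_euler('xyz',o['eef_rot']).as_matrix()[:,2]; print('angle err',np.arccos(-Z@n))
ims=[]
for k in('scene','top','wrist'):
    f=k[0]+'6'; c=shot(k,f); print(k,'stone',proj(f,S),'tip',proj(f,o['ee_pos']+.075*Z))
    a=cv2.imread(f'pics/{f}.png'); u,v=proj(f,S).round().astype(int); w=32 if k!='wrist' else 60; u0,v0=max(u-w,0),max(v-w,0); print('crop origin',u0,v0,'w',2*w)
    ims.append(cv2.resize(a[v0:v0+2*w,u0:u0+2*w],(400 if k!='wrist' else 300,)*2 if 0 else (266,)*2,interpolation=cv2.INTER_CUBIC))
b=cv2.imread('pics/s6.png')
cv2.imwrite('pics/c7.png',np.clip(1.4*np.hstack(ims),0,255).astype(np.uint8))
```

```text
t 15.47 pos [0.5357 0.0175 0.1662] rpy [ 3.095  -0.2556  0.4338] F [ 0.38 -0.07 -0.75] grip 0.0191 30.0 j6 1.01
tool mm [ 0.8 -0.  -0.9]
angle err 0.0021025957872130197
scene stone [331.68765039 205.17865654] tip [327.93132116 194.23252312]
crop origin 300 173 w 64
top stone [304.20441987 202.70413116] tip [304.55964915 205.69181929]
crop origin 272 171 w 64
wrist stone [321.0933471  201.07277518] tip [321.03361863 212.28663376]
crop origin 261 141 w 120
```

View pics/c7.png

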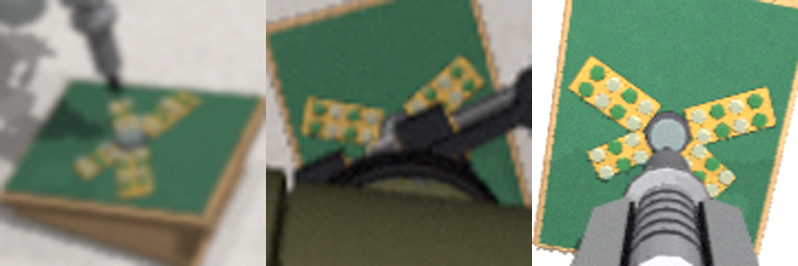

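Emit:
carry_out(plan=[[[0,0,3,0,0,0,10],[0,0,6,0,0,0,10],[0,0,6,0,0,0,10],[0,0,6,0,0,0,10],[0,0,5,0,0,0,10],[0,0,4,0,0,0,10],[0,0,3,0,0,0,10],[0,0,2,0,0,0,10],[0,0,0,0,0,0,10],[0,0,0,0,0,0,10]]])

```text
time_s: 16.45
ee_pos: [0.5445, 0.0198, 0.1327]
eef_rot: [3.095, -0.257, 0.434]
force: [0.1, -1.0, -1.1]
grip_width: 0.0199
grip_force: 30.0
```

```bash
cat > f.py <<'E'
from h import *
# average of several readings (camera calls advance 0.05 s each)
F=[];P=[]
for i in range(12):
    optics.camera('wrist'); o=telemetry.get_obs(); F.append(o['force']); P.append(o['ee_pos'])
F=np.array(F)@n; print('Fn',F.mean().round(2),'sd',F.std().round(2),'gap',((np.mean(P,0)-S)@n*1000-75).round(2)); dm(S+n*.068)
E
python3 f.py
```

```text
Fn -0.91 sd 0.4 gap 4.47
t 17.05 pos [0.5445 0.0198 0.1327] rpy [ 3.0945 -0.2574  0.4339] F [ 1.16  0.1  -0.47] grip 0.0197 30.0 j6 1.01
tool mm [ 0.7 -0.  11.4]
```

Emit:
carry_out(plan=[[[0,0,1,0,0,0,10],[0,0,1,0,0,0,10],[0,0,1,0,0,0,10],[0,0,1,0,0,0,10],[0,0,1,0,0,0,10],[0,0,1,0,0,0,10],[0,0,1,0,0,0,10],[0,0,1,0,0,0,10],[0,0,1,0,0,0,10],[0,0,0,0,0,0,10],[0,0,0,0,0,0,10]]])

```text
time_s: 17.97
ee_pos: [0.5468, 0.0204, 0.124]
eef_rot: [3.094, -0.257, 0.434]
force: [-0.9, -0.3, 1.9]
grip_width: 0.0193
grip_force: 30.0
```

```bash
python3 f.py
```

```text
Fn 1.96 sd 0.51 gap -4.63
t 18.57 pos [0.5467 0.0204 0.1239] rpy [ 3.0946 -0.2574  0.4339] F [-1.56 -1.04  1.1 ] grip 0.0198 30.0 j6 1.01
tool mm [ 0.7 -0.   2.3]
```

The contact force on the stone comes to about 2.9 N, which puts the tip about half way in. By position it is 5–7 mm in, so both agree it is within limits.

```bash
python3 -c "
from station import ctrl
print(ctrl.hand_in())"
```

```text
the job is handed in; nothing more can be done
None
```

The job is handed in, with no verdict shown: the stopper is home in the bottle, and the presser is held square to the board on the middle of the stone at about 2.9 N, its tip roughly half way in (5–7 mm).

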